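Clamp a valve-seat cutter in the bench collet

ROBOT

A 7-joint arm with a two-finger parallel gripper is mounted at the origin on the work surface. World frame = base frame: x ahead of the robot, y to its left, z up, the work surface at z = 0. Lengths are in m, angles in rad, forces in N, time in s.
With the tool pointing down it reaches from about 0.35 to 0.9 m from the base axis. Payload 7.2 kg.
Tool frame: the origin (TCP) lies on the mounting face of the last link; the fingertips stand 173 mm ahead of it and the grasp point (between the pads) lies 155 mm ahead of it (nose_length is the distance from the TCP to the fingertips, in m); x points along the fingers, z is the direction in which the jaws open and shut, and the axes are right-handed (so a half turn about x gives the same grasp; the last joint's range is limited). The gripper opens to 85 mm and grips with 20 to 120 N. Pads are 22 mm wide; open, the fingers measure 114 mm over their backs; the gripper's body (76 mm by 85 mm) begins 54 mm behind the grasp point. The pads swing forward as they close: fully open they stand 13 mm farther back than shut.
Start: joints at [1.162, 0.411, -0.013, 1.596, 0.006, 1.134, -0.082], TCP at [0.209, -0.589, 0.405] pointing down, gripper open.
Joint ranges: [-2.95, 2.95], [-0.29, 1.99], [-1.47, 1.44], [0.14, 2.54], [-1.03, 4.17], [0.13, 1.85], [-2.86, 2.86]. Speed limits (rad/s): [2.39, 2.39, 3.01, 3.01, 3.14, 3.14, 3.14].

INTERFACE

Orientations are given as a unit quaternion [w, x, y, z].
In Python, from plant import * gives the robot as it stands. The module is installed in compiled form; this text tells all that it offers.
- The arm moves only by the tool arm_command, never from a script. Its argument "targets" is a list of rows, each a list of 3 entries, a list of its own where there are three numbers: the finger opening in mm, from 0 to 85.4, then the shift along the tool's x, y, z in mm, then the turn, a rotation vector about the tool's x, y, z in rad. A call has 1 to 8 rows; each row is the pose to reach, as a shift and turn from the pose commanded when the call began, along the tool's axes at that moment; what a row does not reach only later rows make up. A row lasts 1/8 s, in which the tool goes at most 62.5 mm and 10.7 degrees, less where a joint would pass 70% of its speed; a pose out of reach is approached as far as the arm can. A call with a gripper value outside its range is refused whole. The fingers move at their own pace and stop on an object; the grip force is fixed at half the most. Time passes only in rows, so rows that repeat a pose let the fingers close. It gives the time, the measured TCP pose, the force and the opening at its end, in the units of the state.
- observe(): the state, without advancing time (a new reading comes with each control period).
- camera(name): name is "scene" or "top" or "wrist"; returns the picture (384x512x3 uint8, blue, green, red); there is no depth.
- camera_params(name): a dict with "fx", "fy", "cx", "cy" (pixels), "rvec" (rotation vector, rad) and "tvec" (3), from world to camera coordinates, as OpenCV has them; the wrist camera has in their place "hand_eye" (4x4, takes a point from camera to tool coordinates, whose origin is the TCP and whose axes are the tool frame's). Camera axes: x right, y down, z forward; pixel columns grow to the right and rows downward; lengths in m; the calibration is good to about 2 mm. The wrist camera is an equidistant fisheye: a pixel r from the principal point sees the ray r / f radians off the axis. A picture is of the moment at which its call begins: read the wrist's pose just before it. camera_params takes no time and is no camera call.
- finish_job(): hands the job in, once; it reports no verdict.
The state is a dict: "t": time; "joint_pos": joint angles; "joint_vel": joint speeds; "tau": joint torques, N m; "position": TCP position; "ee_rot": TCP orientation; "contact_force": force on the tool from outside, world axes, zero at the start; "wrist_torque": the same for the moment, N m; "width": finger opening in m.
Only numpy, scipy, OpenCV 4.12 (cv2) and the standard library are available. Lean on these libraries where they do the work, as an engineer would, in place of code of your own. Each camera call takes 0.05 s, during which the arm holds its last target.

TASK

Take the valve-seat cutter with the cone-shaped head out of the tool rack and push its shank down into the open collet stand until its collar sits fully home on the collet's nose. Then turn the collet nut clockwise (seen from above) by its handle until the collet grips the shank firmly, without forcing the cutter or the handle. Let go, and leave the other tools on the bench where they are.

Things in the scene. Friction and masses are not known exactly. Their poses are not given: they have to be found in the camera images.
- cutter: valve-seat cutter, steel, 0.24 to 0.4 kg, standing in any of the rack's holes. Origin at the shank's foot, z up along the shank; a body of revolution. From the foot up: shank 16 mm diameter, tapered over its first 9 mm, to z = 46 mm; collar 32 mm diameter to 52; neck 20 mm diameter to 64; bladed head 32 mm diameter to 88 (grasp here); then a cone down to 12 mm diameter at its top, 104
- collar (a point): centre of the underside of the cutter's collar, on the cutter's axis, 46 mm above the foot
- ball_tool: another tool with the same shank, collar and neck but a 32 mm ball for a head; origin at the foot. Not to be used; stays in its rack hole
- drum_tool: another tool with the same shank, collar and neck but a flat drum for a head, 38 mm diameter, top 86 mm above the foot; origin at the foot. Not to be used; stays in its rack hole
- rack: fixed plastic tool rack, 72 x 190 x 60 mm, origin at the centre of its underside, long side along its y; three holes 20 mm diameter and 52 mm deep at its y = -62, 0 and 62 mm. The tools' collars rest on its top, so the feet are 14 mm above the bench
- mouth (a point): centre of the collet stand's open mouth, in its flat nose face, 88 mm above the bench, z up. The opening is 24 mm wide; 28 mm down it narrows (2 mm chamfer) to a bore of 17.6 mm. About 33 mm down two spring balls in the bore hold the shank back: it does not sink by its own weight but takes a push of up to 15 N until the collar meets the nose; more than 50 N is forcing it
- post (a point): centre of the top of the nut's upright black handle post, 126 mm above the bench. Post 16 mm diameter, from 64 to 126 mm height, its axis 115 mm from the collet's axis, on a level arm 12 mm thick (axis at 70 mm height). It swings with the nut about the vertical axis through mouth; clockwise seen from above closes the collet
- stand: the collet stand, bolted to the bench; origin at the centre of its underside, below mouth. Base plate 120 x 120 x 12 mm, block 56 mm square up to 60 mm height, nose ring on top
- nose: the stand's steel nose ring, 44 mm outside and 24 mm inside diameter, 82 to 88 mm above the bench, fixed; the cutter's collar comes to rest on it; origin at the centre of its underside
- nut: the collet nut, 66 mm diameter, 61 to 81 mm above the bench; origin on its axis at bench level. It starts open and begins to grip somewhere 20 to 80 degrees on. Until then it drags with up to 8 N at the post while moving; once the jaws bear on the shank the push climbs by about 1 N per degree. At 12 to 18 N the grip is firm and stays when let go; over 30 N is forcing it
- collet: the collet inside the stand: three steel jaws, each 8 x 12 x 17 mm, 63 to 80 mm above the bench, that close evenly on the shank as the nut turns; origin on the collet's axis at bench level
- socket: steel socket, 32 mm diameter, 34 mm high, standing on the bench; bystander
- valve: engine valve, 35 mm head, lying on the bench; bystander
- oil_bottle: grey oil bottle, 68 mm diameter, 170 mm high; bystander
- spray_can: white spray can, 64 mm diameter, 190 mm high; bystander
- scraper: scraper lying on the bench; bystander
- wrench: wrench lying on the bench; bystander
- bearing: bearing ring, 68 mm diameter, 22 mm high, lying flat; bystander
Not all that is in view belongs to the job. Leave any blue or red look-alike of the cutter alone.

How it is judged:
By the outcome, as a careful person would: the job done as asked, in the order asked, and still so for the second after the job is handed in, with the robot touching nothing.
It also fails if it takes over 72 s, if anything falls off the work surface, if the arm or the gripper's body presses on something with over 40 N, if the wrist force passes 120 N, or if a joint passes its speed limit or range.

## Working session

There is one attempt and no reset: what is moved stays moved. The work goes in short steps, Python scripts to look and compute and a tool call to move; the robot and the scene stay as the last step left them, time stands still between calls to the robot, and variables do not carry over. Pictures are saved under pics/ and viewed, and the job is handed in when it is done.

Besides the shell and the picture viewer there is one more tool, called after "Emit:" as name(argument=value, ...) on one line, values as JSON. arm_command: Moves the arm, as the interface text tells. Its arguments: {"type":"object","properties":{"targets":{"type":"array"}},"required":["targets"]}

```bash
mkdir -p pics
python3 - <<'E'
from plant import *
import cv2
s=observe();print(s)
for n in("scene","top","wrist"):
    cv2.imwrite(f"pics/{n}0.png",camera(n));print(n,camera_params(n))
E
```

```text
{'t': 0.0, 'joint_pos': array([ 1.16180901,  0.41188754, -0.01274474,  1.59705074,  0.00562727,
        1.13428684, -0.08218274]), 'joint_vel': array([ 6.13525368e-04, -1.89601279e-04,  3.68469615e-04, -1.10033631e-05,
        8.32636998e-04,  2.10116368e-04,  4.97812475e-04]), 'tau': array([-1.34893526e-03, -6.00628209e+01,  6.81954995e-01, -2.99421948e+01,
        1.39665286e-02,  1.04827704e-02, -1.81161624e-05]), 'position': array([ 0.20881156, -0.58885443,  0.40385764]), 'ee_rot': array([ 0.57707594,  0.40823828,  0.57804615, -0.40766102]), 'contact_force': array([ 0.75576912,  0.2708234 , -0.21929873]), 'wrist_torque': array([0.02794279, 0.03864712, 0.01572224]), 'width': 0.08538792347031553}
scene {'fx': 363.43400970237025, 'fy': 363.43400970237025, 'cx': 256.4952216663157, 'cy': 195.57364434459143, 'rvec': array([ 1.56913767,  2.06910512, -0.79116217]), 'tvec': array([ 0.11977939, -0.33494002,  1.37271962])}
top {'fx': 393.7352105275268, 'fy': 393.7352105275268, 'cx': 256.1480600362847, 'cy': 187.35041812294475, 'rvec': array([ 2.20814512, -2.14928932,  0.05228252]), 'tvec': array([0.01213472, 0.5653755 , 1.38568206])}
wrist {'fx': 297.3186396354542, 'fy': 297.3186396354542, 'cx': 257.7128465745531, 'cy': 188.47012654967574, 'hand_eye': array([[-5.20436648e-04, -2.93181394e-01,  9.56056692e-01,
         3.15389455e-02],
       [-3.96135932e-05, -9.56056815e-01, -2.93181453e-01,
         7.51114030e-02],
       [ 9.99999864e-01, -1.90455214e-04,  4.85953036e-04,
         1.49142580e-04],
       [ 0.00000000e+00,  0.00000000e+00,  0.00000000e+00,
         1.00000000e+00]])}
```

View pics/scene0.png

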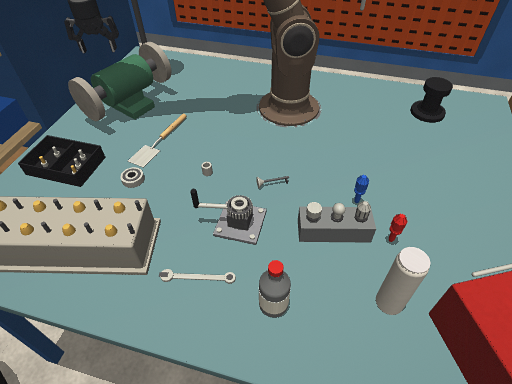

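View pics/top0.png

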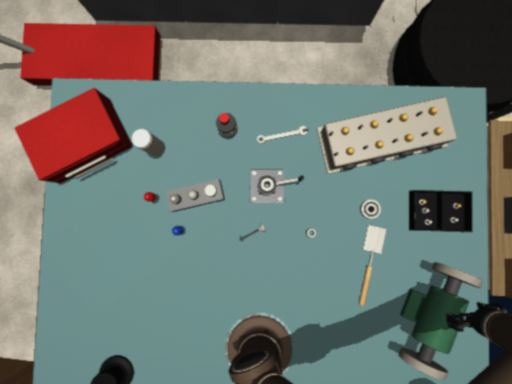

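View pics/wrist0.png

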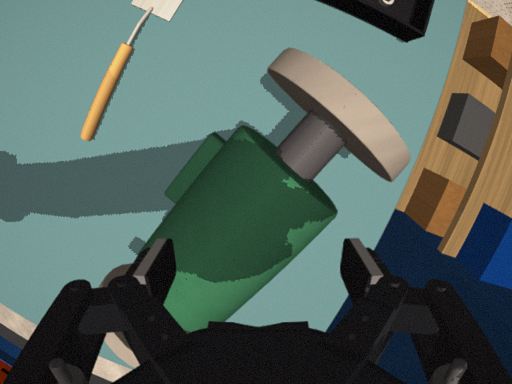

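```bash
cat > h.py <<'E'
import numpy as np, cv2
from plant import *
from scipy.spatial.transform import Rotation as R
def rot(q): return R.from_quat([q[1],q[2],q[3],q[0]]).as_matrix()
def ray(n,u,v,s=None):
    p=camera_params(n)
    if n!="wrist":
        Rm=cv2.Rodrigues(p["rvec"])[0];o=-Rm.T@p["tvec"]
        d=Rm.T@np.array([(u-p["cx"])/p["fx"],(v-p["cy"])/p["fy"],1])
    else:
        a=np.array([u-p["cx"],v-p["cy"]]);r=np.linalg.norm(a);th=r/p["fx"]
        dc=np.r_[a/max(r,1e-9)*np.sin(th),np.cos(th)]
        H=p["hand_eye"];M=rot(s["ee_rot"])
        o=s["position"]+M@H[:3,3];d=M@(H[:3,:3]@dc)
    return o,d/np.linalg.norm(d)
def onz(n,u,v,z,s=None):
    o,d=ray(n,u,v,s);return o+d*(z-o[2])/d[2]
def proj(n,P,s=None):
    p=camera_params(n);P=np.asarray(P,float)
    if n!="wrist":
        return cv2.projectPoints(P.reshape(1,3),p["rvec"],p["tvec"],np.array([[p["fx"],0,p["cx"]],[0,p["fy"],p["cy"]],[0,0,1]]),None)[0].ravel()
    H=p["hand_eye"];M=rot(s["ee_rot"]);c=H[:3,:3].T@(M.T@(P-s["position"])-H[:3,3])
    th=np.arctan2(np.hypot(c[0],c[1]),c[2]);return np.array([p["cx"],p["cy"]])+p["fx"]*th*c[:2]/np.hypot(c[0],c[1])
E
python3 - <<'E'
from h import *
a=cv2.imread("pics/scene0.png")[165:250,180:420];cv2.imwrite("pics/c1.png",cv2.resize(a,None,fx=3.3,fy=3.3,interpolation=2))
a=cv2.imread("pics/top0.png")[155:245,140:320];cv2.imwrite("pics/c2.png",cv2.resize(a,None,fx=4.4,fy=4.4,interpolation=2))
s=observe();print(rot(s["ee_rot"]))
print(camera_params("top")["rvec"], -cv2.Rodrigues(camera_params("top")["rvec"])[0].T@camera_params("top")["tvec"])
E
```

```text
[[-4.74036213e-04  9.42480798e-01  3.34259960e-01]
 [ 1.11185043e-03  3.34260288e-01 -9.42480145e-01]
 [-9.99999270e-01 -7.51226383e-05 -1.20634916e-03]]
[ 2.20814512 -2.14928932  0.05228252] [4.72286643e-01 5.64688215e-04 1.42016072e+00]
```

View pics/c1.png

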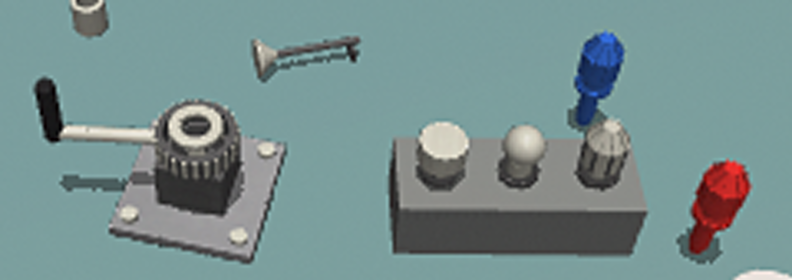

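View pics/c2.png

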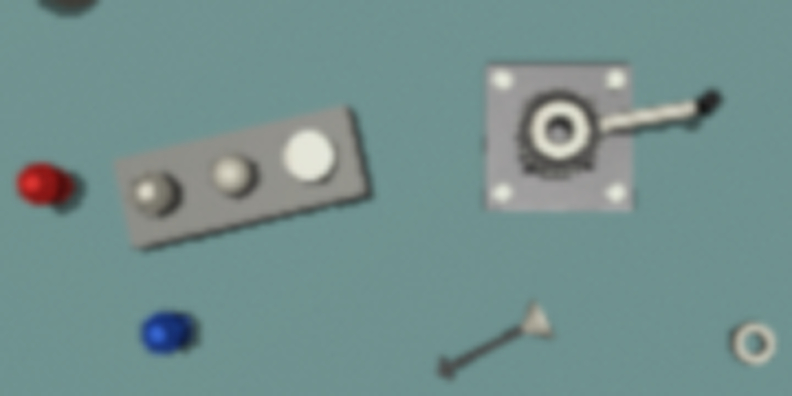

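Run:
```python
from h import *
c=lambda u,v:(140+(u+.5)/4.4-.5,155+(v+.5)/4.4-.5)
for n,p,z in(("cone",(150,188),.118),("ball",(233,174),.1),("drum",(308,154),.1),("mouth",(560,130),.088),("post",(711,99),.126)):
    print(n,onz("top",*c(*p),z))
g=lambda u,v:(180+(u+.5)/3.3-.5,165+(v+.5)/3.3-.5)
for n,p,z in(("conetop",(612,122),.118),("mouth",(193,126),.088),("post",(43,82),.126)):
    print(n,onz("scene",*g(*p),z))
for f in[(125,160),(350,106),(370,193),(138,248)]: print(onz("top",*c(*f),.06))
```

```text
cone [0.51781238 0.29836491 0.118     ]
ball [0.53086342 0.23920624 0.1       ]
drum [0.54771001 0.1822615  0.1       ]
mouth [ 0.57208335 -0.01003655  0.088     ]
post [ 0.59547003 -0.12209603  0.126     ]
conetop [0.51074466 0.30114843 0.118     ]
mouth [ 0.57476138 -0.01092557  0.088     ]
post [ 0.59360853 -0.1243088   0.126     ]
[0.54141003 0.33235459 0.06      ]
[0.58881552 0.15589569 0.06      ]
[0.52057614 0.13781684 0.06      ]
[0.47238957 0.31914135 0.06      ]
```

Candidates: drum (314,211), ball (338,210) and steel cone (363,211) in the scene view, plus the blue look-alike (361,187) and the red one (399,227). I choose the steel cone in the rack's left-hand hole (top view (174,198)), and the crop confirms its cone-shaped, bladed grey head. I'll move over it next and check it close up.

```bash
cat >> h.py <<'E'
def plan(P,yaw):
    s=observe();M=rot(s["ee_rot"]);z=np.array([np.cos(yaw),np.sin(yaw),0]);x=np.array([0,0,-1.]);y=np.cross(z,x)
    T=np.c_[x,y,z];print("shift mm",np.round(M.T@(np.asarray(P)-s["position"])*1000,1),"rotvec",np.round(R.from_matrix(M.T@T).as_rotvec(),4))
E
python3 -c "
from h import *
plan([.44,-.15,.41],np.radians(-20))"
```

```text
shift mm [  -5.6  364.6 -336.4] rotvec [-8.809e-01 -1.200e-03 -5.000e-04]
```

Emit:
arm_command(targets=[[85,[-6,365,-336],[-0.88,0,0]],[85,[-6,365,-336],[-0.88,0,0]],[85,[-6,365,-336],[-0.88,0,0]],[85,[-6,365,-336],[-0.88,0,0]],[85,[-6,365,-336],[-0.88,0,0]],[85,[-6,365,-336],[-0.88,0,0]],[85,[-6,365,-336],[-0.88,0,0]],[85,[-6,365,-336],[-0.88,0,0]]])

```text
t: 1.15
position: [0.4411, -0.1484, 0.4109]
ee_rot: [0.696, 0.123, 0.696, -0.123]
contact_force: [0.6, -0.8, -0.3]
width: 0.0852
```

```bash
python3 -c "
from h import *
plan([.515,.298,.40],np.radians(14.5))"
```

```text
shift mm [ 10.7 444.7 -83.6] rotvec [-6.029e-01  5.000e-04  4.000e-04]
```

Emit:
arm_command(targets=[[85,[11,445,-84],[-0.603,0,0]],[85,[11,445,-84],[-0.603,0,0]],[85,[11,445,-84],[-0.603,0,0]],[85,[11,445,-84],[-0.603,0,0]],[85,[11,445,-84],[-0.603,0,0]],[85,[11,445,-84],[-0.603,0,0]],[85,[11,445,-84],[-0.603,0,0]],[85,[11,445,-84],[-0.603,0,0]]])

```text
t: 2.15
position: [0.5132, 0.3008, 0.3992]
ee_rot: [0.701, -0.09, 0.702, 0.092]
contact_force: [0.2, 0.0, -0.2]
width: 0.085
```

Run:
```python
from h import *
s=observe();im=camera("wrist");cv2.imwrite("pics/w1.png",im);print(s["position"],s["t"],np.abs(s["joint_vel"]).max())
print(proj("wrist",[.515,.298,.118],s))
np.save("s1.npy",s,allow_pickle=True)
```

```text
[0.51317314 0.30081277 0.39915792] 2.15 0.17822243445522135
[258.79817844 190.53601936]
```

View pics/w1.png

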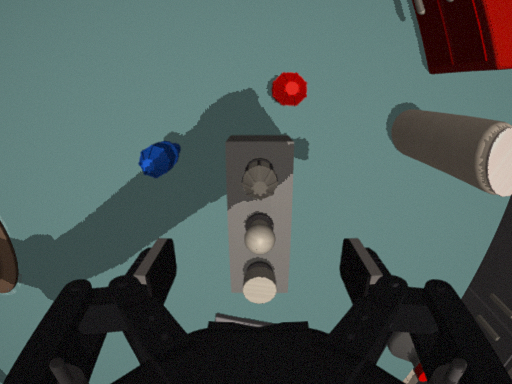

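Run:
```python
from h import *
im=cv2.imread("pics/w1.png")[125:310,200:330];cv2.imwrite("pics/w1c.png",cv2.resize(im,None,fx=4,fy=3.2*1.0,interpolation=2))
im=cv2.imread("pics/w1.png")[125:265,200:330];cv2.imwrite("pics/w1c.png",cv2.resize(im,None,fx=4,fy=4,interpolation=2))
```

```text
(no output)
```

View pics/w1c.png

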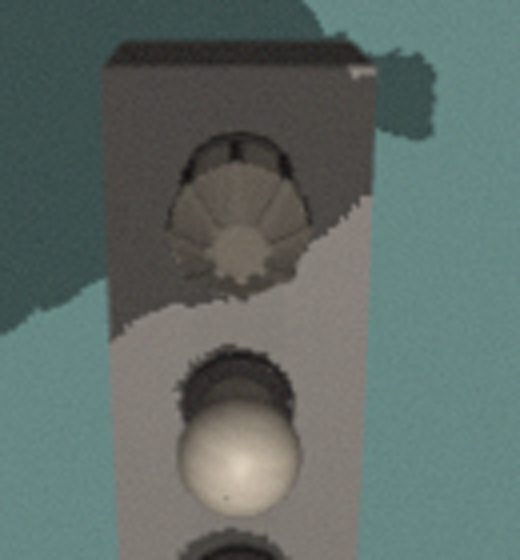

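Run:
```python
from h import *
s=np.load("s1.npy",allow_pickle=True).item()
c=lambda u,v:(200+(u+.5)/4-.5,125+(v+.5)/4-.5)
print("cone",onz("wrist",*c(240,246),.118,s))
print("ball",onz("wrist",*c(239,455),.099,s))
print("headcentre z.102", onz("wrist",*c(240,218),.102,s))
a=onz("wrist",*c(104,67),.06,s);b=onz("wrist",*c(376,67),.06,s);print(a,b,np.linalg.norm(a-b))
d=(b-a);print(np.degrees(np.arctan2(d[1],d[0])))
l=onz("wrist",*c(118,540),.06,s)-a;print(np.degrees(np.arctan2(l[1],l[0]))+90)
print(np.degrees(np.arctan2(*rot(s["ee_rot"])[[1,0],2])))
d=d/72e-3*1; 
u=np.array([np.cos(np.radians(14.5)),np.sin(np.radians(14.5)),0]);v=np.array([-u[1],u[0],0])
print((a+b)/2-.033*v, (a+b)/2-.095*v)
```

```text
cone [0.51466157 0.30209714 0.118     ]
ball [0.53006266 0.24372243 0.099     ]
headcentre z.102 [0.51421095 0.30408255 0.102     ]
[0.4724632  0.32366678 0.06      ] [0.5411517  0.34189244 0.06      ] 0.07106535783090022
14.860311726423362
14.539584713668788
14.811659392156521
[0.51506999 0.30083074 0.06      ] [0.53059355 0.24080558 0.06      ]
```

```bash
python3 -c "
from h import *
plan([.5148,.3020,.244],np.radians(14.8))"
```

```text
shift mm [155.1   0.6   1.9] rotvec [-0.0003 -0.0009 -0.0025]
```

Emit:
arm_command(targets=[[85,[40,0,0],[0,0,0]],[85,[80,0,0],[0,0,0]],[85,[100,0,0],[0,0,0]],[85,[100,0,0],[0,0,0]]])

```text
t: 2.7
position: [0.5143, 0.2952, 0.2988]
ee_rot: [0.701, -0.089, 0.702, 0.088]
contact_force: [-0.1, 0.6, 0.1]
width: 0.0852
```

```bash
python3 -c "
from h import *
plan([.5148,.3020,.244],np.radians(14.8))
s=observe();cv2.imwrite('pics/w2.png',camera('wrist'));print(s['position'])
print(proj('wrist',[.5148,.302,.118],s))
print(rot(s['ee_rot']))
np.save('s2.npy',s,allow_pickle=True)"
```

```text
shift mm [54.7  6.5  2.3] rotvec [-0.0064 -0.0023  0.0011]
[0.51434268 0.29523917 0.29876182]
[261.60802104 226.98868072]
[[-0.00197203 -0.24929098  0.96842662]
 [-0.00160149  0.96842805  0.24928808]
 [-0.99999677 -0.00105933 -0.00230901]]
```

View pics/w2.png

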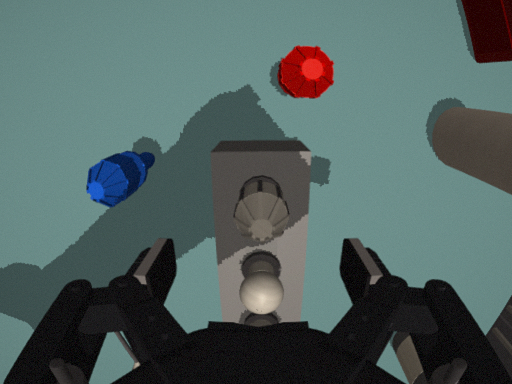

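```bash
python3 -c "
from h import *
s=np.load('s2.npy',allow_pickle=True).item()
im=cv2.imread('pics/w2.png')[170:310,190:330];cv2.imwrite('pics/w2c.png',cv2.resize(im,None,fx=4,fy=4,interpolation=2))
print(onz('wrist',261.5,230,.118,s))"
```

```text
[0.51520808 0.30021153 0.118     ]
```

View pics/w2c.png

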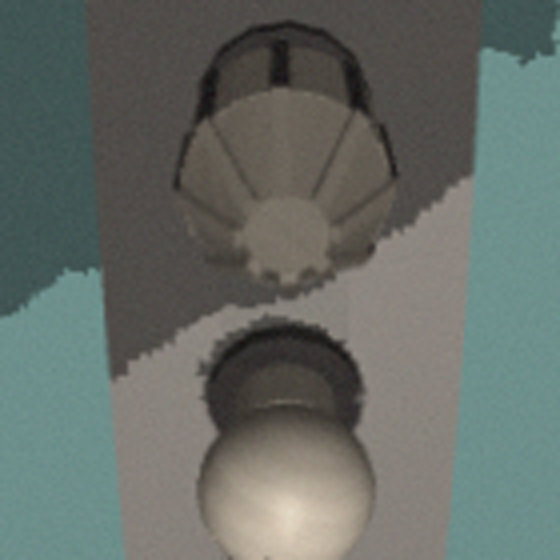

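Emit:
arm_command(targets=[[85,[10,5,2],[0,0,0]],[85,[30,5,2],[0,0,0]],[85,[45,5,2],[0,0,0]],[85,[45,5,2],[0,0,0]]])

```text
t: 3.25
position: [0.5144, 0.3014, 0.2528]
ee_rot: [0.7, -0.09, 0.702, 0.089]
contact_force: [0.7, 0.3, 0.3]
width: 0.0849
```

```bash
python3 -c "
from h import *
plan([.5150,.3010,.244],np.radians(14.8));print(observe()['position'],observe()['contact_force'])"
```

```text
shift mm [ 8.8 -0.5  0.5] rotvec [-0.005  -0.0031  0.0009]
[0.51442951 0.30135841 0.25279673] [0.66076141 0.31174539 0.26273269]
```

Well centred. Finish the descent and close the gripper.

Emit:
arm_command(targets=[[85,[9,0,0],[0,0,0]],[20,[9,0,0],[0,0,0]],[20,[9,0,0],[0,0,0]],[20,[9,0,0],[0,0,0]],[20,[9,0,0],[0,0,0]],[20,[9,0,0],[0,0,0]],[20,[9,0,0],[0,0,0]],[20,[9,0,0],[0,0,0]]])

```text
t: 4.25
position: [0.5151, 0.3019, 0.2463]
ee_rot: [0.702, -0.089, 0.701, 0.089]
contact_force: [-0.3, -0.5, 5.3]
width: 0.0303
```

Emit:
arm_command(targets=[[20,[-15,0,0],[0,0,0]],[20,[-40,0,0],[0,0,0]],[20,[-80,0,0],[0,0,0]],[20,[-120,0,0],[0,0,0]],[20,[-150,0,0],[0,0,0]],[20,[-150,0,0],[0,0,0]]])

```text
t: 5.0
position: [0.515, 0.3023, 0.3984]
ee_rot: [0.703, -0.089, 0.7, 0.09]
contact_force: [-0.1, -0.0, -3.4]
width: 0.0304
```

Run:
```python
from h import *
s=observe();print(s["contact_force"],s["width"],s["position"])
cv2.imwrite('pics/w3.png',camera('wrist'));a=camera('scene');cv2.imwrite('pics/s3.png',cv2.resize(a[120:260,170:430],None,fx=3,fy=3,interpolation=2))
plan([.573,-.0105,.395],np.radians(0))
```

```text
[-0.12409475 -0.03801425 -3.41401311] 0.030414831459010198 [0.51504127 0.30227564 0.39839195]
shift mm [ 3.000e-01 -3.166e+02 -2.160e+01] rotvec [ 0.2529 -0.0006  0.0007]
```

View pics/w3.png

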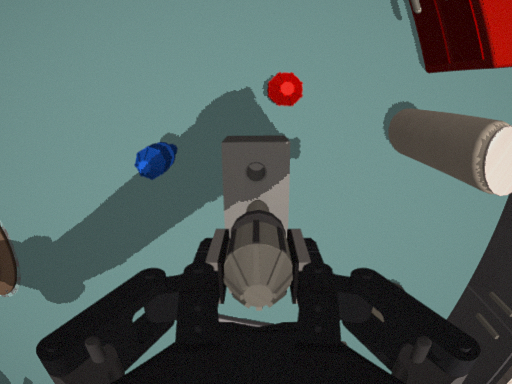

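View pics/s3.png

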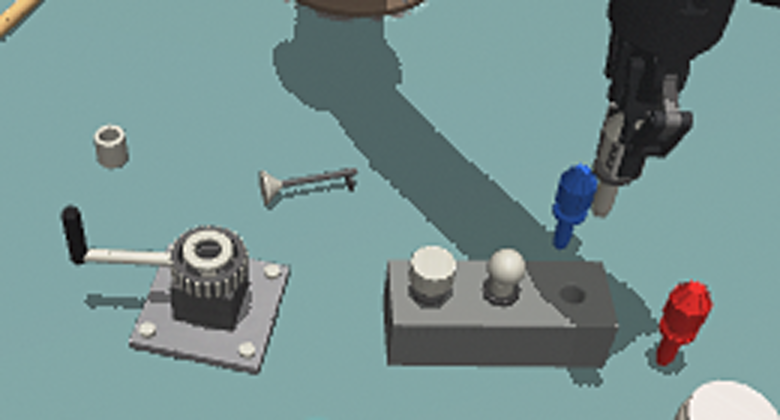

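Emit:
arm_command(targets=[[20,[0,-317,-22],[0.253,0,0]],[20,[0,-317,-22],[0.253,0,0]],[20,[0,-317,-22],[0.253,0,0]],[20,[0,-317,-22],[0.253,0,0]],[20,[0,-317,-22],[0.253,0,0]],[20,[0,-317,-22],[0.253,0,0]],[20,[0,-317,-22],[0.253,0,0]],[20,[0,-317,-22],[0.253,0,0]]])

```text
t: 6.1
position: [0.5726, -0.0087, 0.3951]
ee_rot: [0.707, -0.001, 0.708, 0.001]
contact_force: [-0.8, 0.0, -3.1]
width: 0.0307
```

Run:
```python
from h import *
s=observe();print(s["contact_force"],s["width"],s["position"],abs(s["joint_vel"]).max())
im=camera('wrist');cv2.imwrite('pics/w4.png',im)
cv2.imwrite('pics/w4c.png',cv2.resize(im[120:320,150:350],None,fx=3,fy=3,interpolation=2))
M=rot(s["ee_rot"])
for d in(.128,.232,.307):print(proj("wrist",s["position"]+M@[d,0,0],s))
np.save('s4.npy',s,allow_pickle=True)
```

```text
[-0.76023987  0.0160417  -3.12150551] 0.03067352068089237 [ 0.57261563 -0.00871893  0.39508109] 0.008650687391191923
[256.56859365 295.79779388]
[257.13060231 205.96707966]
[257.3071528  178.66116698]
```

View pics/w4.png

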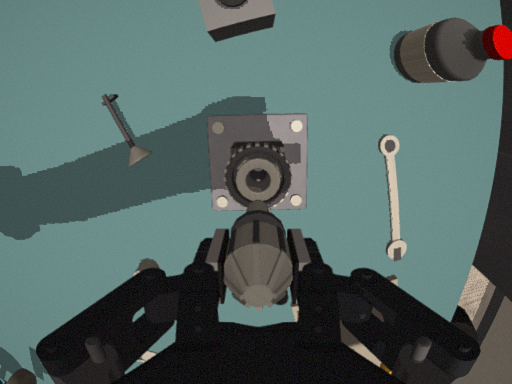

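View pics/w4c.png

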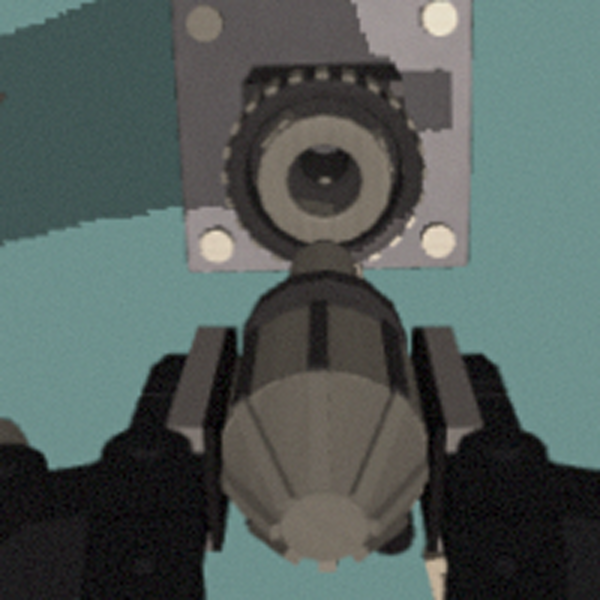

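Run:
```python
from h import *
s=np.load('s4.npy',allow_pickle=True).item()
print(onz("wrist",257.8,179.6,.088,s))
print(onz("wrist",257.8+12,179.6,.088,s)-onz("wrist",257.8-12,179.6,.088,s))
M=rot(s["ee_rot"]);print(M)
print(onz("wrist",257.6,295,s["position"][2]-.128,s), onz("wrist",257.6,200,s["position"][2]-.232,s))
```

```text
[ 0.57273208 -0.00938495  0.088     ]
[2.30731729e-02 7.45942818e-05 0.00000000e+00]
[[-1.17001951e-03 -2.83937640e-03  9.99995284e-01]
 [ 9.41323187e-04  9.99995523e-01  2.84047845e-03]
 [-9.99998872e-01  9.44642164e-04 -1.16734150e-03]]
[ 0.57287879 -0.00818393  0.26708109] [ 0.57266953 -0.00395324  0.16308109]
```

Emit:
arm_command(targets=[[20,[0,-1,0],[0,0,0]],[20,[40,-1,0],[0,0,0]],[20,[65,-1,0],[0,0,0]],[20,[80,-1,0],[0,0,0]],[20,[92,-1,0],[0,0,0]],[20,[98,-1,0],[0,0,0]],[20,[98,-1,0],[0,0,0]]])

```text
t: 7.02
position: [0.5731, -0.0116, 0.2978]
ee_rot: [0.707, -0.0, 0.707, 0.0]
contact_force: [0.1, 0.1, -2.7]
width: 0.0302
```

Run:
```python
from h import *
s=observe();print(s["contact_force"],s["wrist_torque"],s["width"],s["position"])
im=camera('wrist');cv2.imwrite('pics/w5.png',im);np.save('s5.npy',s,allow_pickle=True)
```

```text
[ 0.0719894   0.10601266 -2.70747883] [ 0.04244166 -0.0082903   0.02114218] 0.03015355312022127 [ 0.57309535 -0.0115608   0.29779148]
```

View pics/w5.png

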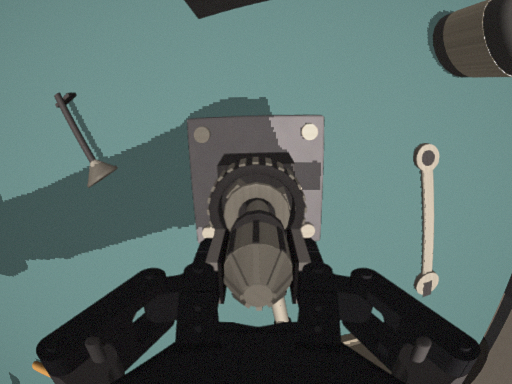

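Emit:
arm_command(targets=[[20,[0,2,0],[0,0,0]],[20,[3,2,0],[0,0,0]],[20,[6,2,0],[0,0,0]],[20,[8,2,0],[0,0,0]],[20,[8,2,0],[0,0,0]]])

```text
t: 7.7
position: [0.5729, -0.0097, 0.2894]
ee_rot: [0.707, -0.0, 0.707, -0.0]
contact_force: [0.0, 0.1, -2.5]
width: 0.0301
```

Emit:
arm_command(targets=[[20,[3,0,0],[0,0,0]],[20,[6,0,0],[0,0,0]],[20,[9,0,0],[0,0,0]],[20,[9,0,0],[0,0,0]]])

```text
t: 8.2
position: [0.573, -0.0095, 0.2804]
ee_rot: [0.707, 0.0, 0.707, 0.0]
contact_force: [0.4, 0.1, -3.5]
width: 0.0306
```

Emit:
arm_command(targets=[[20,[2,0,0],[0,0,0]],[20,[4,0,0],[0,0,0]],[20,[4,0,0],[0,0,0]]])

```text
t: 8.57
position: [0.5732, -0.0097, 0.2764]
ee_rot: [0.707, 0.0, 0.707, 0.0]
contact_force: [1.4, 0.4, -5.4]
width: 0.0304
```

Run:
```python
from h import *
s=observe();print(s["contact_force"],s["width"],s["position"])
im=camera('wrist');cv2.imwrite('pics/w6c.png',cv2.resize(im[120:320,150:350],None,fx=3,fy=3,interpolation=2))
a=camera('scene');cv2.imwrite('pics/s6.png',cv2.resize(a[120:260,170:330],None,fx=4,fy=4,interpolation=2))
```

```text
[ 1.36572938  0.39559207 -5.43482169] 0.030365924450375593 [ 0.57315111 -0.0096798   0.27635571]
```

View pics/w6c.png

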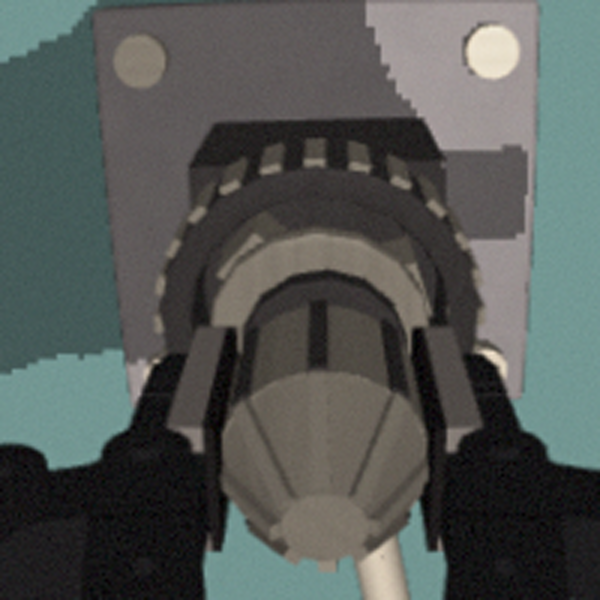

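View pics/s6.png

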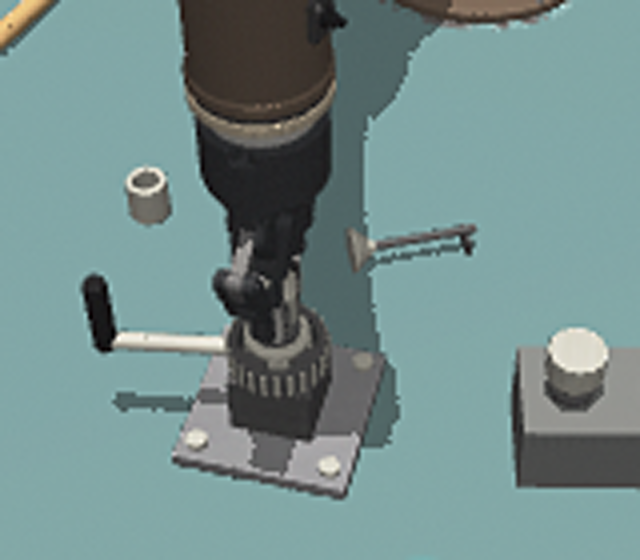

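Emit:
arm_command(targets=[[20,[1,0,0],[0,0,0]],[20,[2,0,0],[0,0,0]],[20,[2,0,0],[0,0,0]]])

```text
t: 9.05
position: [0.5731, -0.0096, 0.2748]
ee_rot: [0.707, -0.0, 0.707, 0.0]
contact_force: [1.8, 0.6, -2.5]
width: 0.0303
```

Emit:
arm_command(targets=[[20,[1,0,0],[0,0,0]],[20,[2,0,0],[0,0,0]],[20,[2,0,0],[0,0,0]]])

```text
t: 9.43
position: [0.5731, -0.0094, 0.2742]
ee_rot: [0.707, -0.0, 0.707, -0.0]
contact_force: [-3.6, -0.7, 13.0]
width: 0.0306
```

Emit:
arm_command(targets=[[20,[1,0,0],[0,0,0]],[20,[1,0,0],[0,0,0]]])

```text
t: 9.68
position: [0.5731, -0.0093, 0.2741]
ee_rot: [0.708, -0.0, 0.707, -0.0]
contact_force: [-6.8, -0.2, 21.9]
width: 0.0306
```

Run:
```python
from h import *
s=observe();print(s["contact_force"],s["width"],s["position"])
im=camera('wrist');cv2.imwrite('pics/w7c.png',cv2.resize(im[120:320,150:350],None,fx=3,fy=3,interpolation=2))
```

```text
[-6.81274537 -0.18049549 21.91870664] 0.030602108710413536 [ 0.57307557 -0.00933747  0.27413569]
```

View pics/w7c.png

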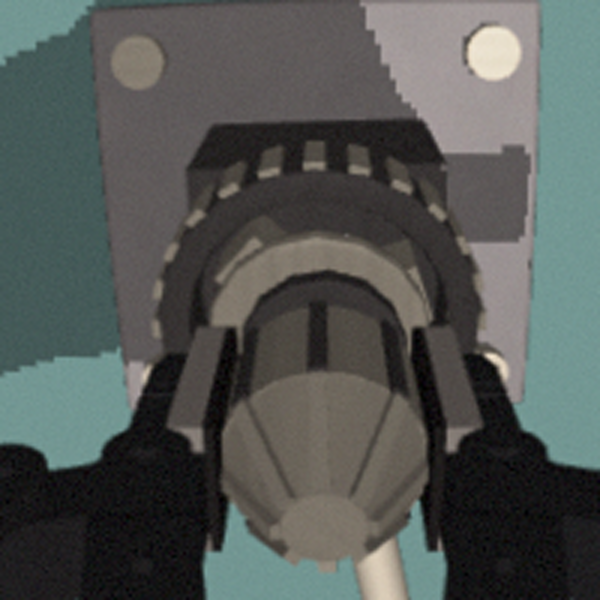

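Emit:
arm_command(targets=[[20,[-2,0,0],[0,0,0]],[20,[-2,0,0],[0,0,0]],[85,[-2,0,0],[0,0,0]],[85,[-2,0,0],[0,0,0]],[85,[-2,0,0],[0,0,0]],[85,[-2,0,0],[0,0,0]],[85,[-2,0,0],[0,0,0]]])

```text
t: 10.6
position: [0.573, -0.0097, 0.2736]
ee_rot: [0.707, -0.0, 0.707, 0.0]
contact_force: [-0.3, -0.4, 0.1]
width: 0.085
```

Emit:
arm_command(targets=[[85,[-20,0,0],[0,0,0]],[85,[-50,0,0],[0,0,0]],[85,[-90,0,0],[0,0,0]],[85,[-120,0,0],[0,0,0]],[85,[-120,0,0],[0,0,0]]])

```text
t: 11.22
position: [0.5736, -0.0093, 0.3962]
ee_rot: [0.709, -0.0, 0.705, -0.0]
contact_force: [0.3, 0.2, -1.1]
width: 0.0851
```

Run:
```python
from h import *
s=observe();print(s["contact_force"],s["width"],s["position"])
im=camera('wrist');cv2.imwrite('pics/w8.png',im);np.save('s8.npy',s,allow_pickle=True)
print([proj("wrist",p,s) for p in([.5727,-.0095,.146],[.594,-.1225,.126])])
```

```text
[ 0.26488297  0.17890204 -1.05833864] 0.08507298213716771 [ 0.57355564 -0.00932312  0.39620354]
[array([254.58825514, 197.92385266]), array([276.5158585 , 297.94297718])]
```

View pics/w8.png

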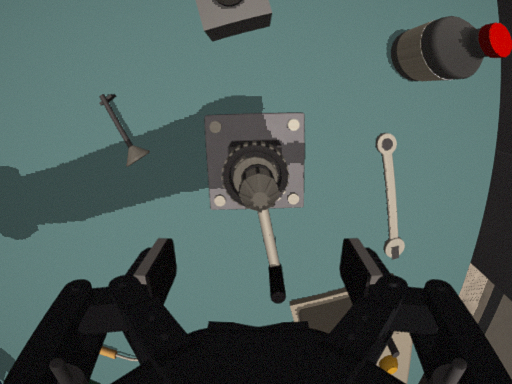

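```bash
cat >> h.py <<'E'
C=np.array([.573,-.0095])
def arc(phi,z,r=.115):
    f=np.radians(phi);return [C[0]+r*np.cos(f),C[1]+r*np.sin(f),z]
E
python3 - <<'E'
from h import *
s=np.load('s8.npy',allow_pickle=True).item()
print(observe()["position"],observe()["joint_pos"])
print(onz("wrist",279,294,.126,s),onz("wrist",259,197,.146,s))
P=np.array([.595,-.1225]);d=P-C;print(np.degrees(np.arctan2(d[1],d[0])),np.hypot(*d))
plan(arc(-79,.36),np.radians(11))
plan(arc(-79,.26),np.radians(11))
E
```

```text
[ 0.57307314 -0.00958088  0.39447461] [ 0.39164449  0.39835268 -0.60448718  1.70808927  0.24938718  1.1109037
 -0.28757631]
[ 0.59631106 -0.11747806  0.126     ] [ 0.57612763 -0.00874705  0.146     ]
-78.98288838121078 0.11512167476196652
shift mm [  34.6 -112.8   21.8] rotvec [-0.1921  0.0019  0.0006]
shift mm [ 134.6 -112.8   21.6] rotvec [-0.1921  0.0019  0.0006]
```

Emit:
arm_command(targets=[[60,[0,-60,11],[-0.1,0,0]],[60,[0,-113,22],[-0.192,0,0]],[60,[35,-113,22],[-0.192,0,0]],[60,[35,-113,22],[-0.192,0,0]],[60,[35,-113,22],[-0.192,0,0]]])

```text
t: 11.9
position: [0.5951, -0.1215, 0.3588]
ee_rot: [0.704, -0.068, 0.704, 0.069]
contact_force: [0.2, -0.4, -0.2]
width: 0.0602
```

Run:
```python
from h import *
s=observe();print(s["contact_force"],s["width"],s["position"])
im=camera('wrist');cv2.imwrite('pics/w9.png',im);np.save('s9.npy',s,allow_pickle=True)
print([proj("wrist",p,s) for p in([.573,-.0095,.146],arc(-79,.126))])
```

```text
[ 0.15856317 -0.41332348 -0.18246643] 0.06017027126294442 [ 0.5950947  -0.12154485  0.35884612]
[array([256.96499004,  36.31112801]), array([256.87394223, 206.750402  ])]
```

View pics/w9.png

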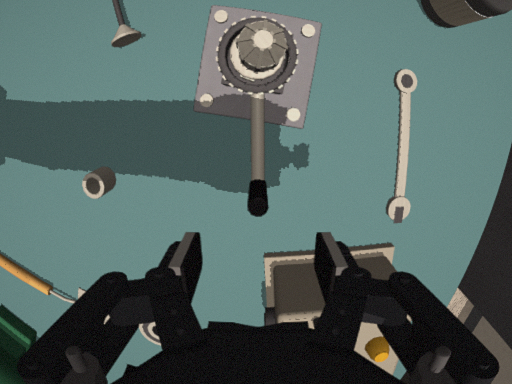

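Emit:
arm_command(targets=[[60,[40,0,0],[0,0,0]],[60,[75,0,0],[0,0,0]],[60,[99,0,0],[0,0,0]],[60,[99,0,0],[0,0,0]],[23,[99,0,0],[0,0,0]],[23,[99,0,0],[0,0,0]],[23,[99,0,0],[0,0,0]]])

```text
t: 12.82
position: [0.5953, -0.1226, 0.2608]
ee_rot: [0.704, -0.068, 0.703, 0.068]
contact_force: [0.4, -0.4, 0.1]
width: 0.0233
```

Run:
```python
from h import *
s=observe();print(s["contact_force"],s["width"],s["position"])
im=camera('wrist');cv2.imwrite('pics/w10.png',im)
for k in range(1,9): plan(arc(-79-3*k,.26),np.radians(11-3*k))
```

```text
[ 0.39387361 -0.41114106  0.11500707] 0.02328284874186835 [ 0.59530405 -0.1226494   0.26077036]
shift mm [ 0.5  0.5 -6.2] rotvec [0.0523 0.0011 0.0006]
shift mm [  0.5   1.  -12.2] rotvec [0.1046 0.0012 0.0006]
shift mm [  0.5   1.7 -18.2] rotvec [0.157  0.0012 0.0006]
shift mm [  0.5   2.8 -24.1] rotvec [0.2093 0.0012 0.0005]
shift mm [  0.5   4.2 -30. ] rotvec [0.2617 0.0012 0.0005]
shift mm [  0.5   6.  -35.7] rotvec [0.3141 0.0012 0.0005]
shift mm [  0.5   8.  -41.4] rotvec [0.3664 0.0012 0.0004]
shift mm [  0.5  10.3 -47. ] rotvec [4.188e-01 1.200e-03 4.000e-04]
```

View pics/w10.png

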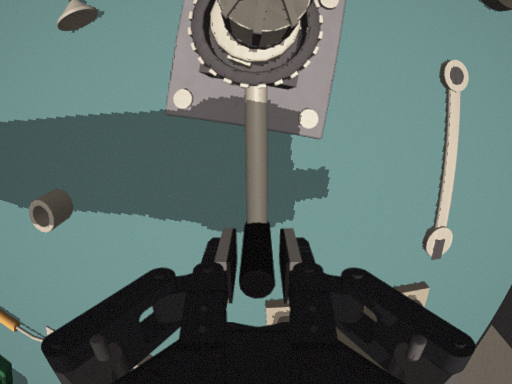

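Emit:
arm_command(targets=[[23,[0,0,-4],[0.035,0,0]],[23,[0,0.3,-8],[0.07,0,0]],[23,[0,0.6,-12],[0.105,0,0]],[23,[0,1.1,-16],[0.14,0,0]],[23,[0,1.7,-20],[0.175,0,0]],[23,[0,2.5,-23.9],[0.209,0,0]],[23,[0,3.4,-27.8],[0.244,0,0]],[23,[0,4.5,-31.7],[0.279,0,0]]])

```text
t: 13.88
position: [0.5638, -0.1245, 0.26]
ee_rot: [0.708, 0.032, 0.705, -0.032]
contact_force: [6.0, -0.0, -3.5]
width: 0.0227
```

```bash
cat > st.py <<'E'
from h import *
s=observe();d=s["position"][:2]-C;f=np.arctan2(d[1],d[0]);F=s["contact_force"]
M=rot(s["ee_rot"])
print("phi",np.degrees(f).round(2),"r",np.hypot(*d).round(4),"yaw-90",np.degrees(np.arctan2(M[1,2],M[0,2])).round(2)-90,"z",s["position"][2],"Fccw",-F[0]*np.sin(f)+F[1]*np.cos(f),"Frad",F[0]*np.cos(f)+F[1]*np.sin(f),"Fz",F[2],"w",s["width"],"t",s["t"],"j7",s["joint_pos"][6])
E
python3 st.py
```

```text
phi -94.58 r 0.1154 yaw-90 -95.15 z 0.26004244786712216 Fccw 5.972781278189566 Frad -0.43891297159774756 Fz -3.546464119295512 w 0.02269677232577689 t 13.875 j7 -0.24087178278149593
```

Emit:
arm_command(targets=[[23,[0,0,-4],[0.035,0,0]],[23,[0,0.3,-8],[0.07,0,0]],[23,[0,0.6,-12],[0.105,0,0]],[23,[0,0.6,-12],[0.105,0,0]]])

```text
t: 14.38
position: [0.5515, -0.1229, 0.26]
ee_rot: [0.704, 0.068, 0.703, -0.068]
contact_force: [5.2, -1.6, -1.1]
width: 0.023
```

```bash
python3 st.py
```

```text
phi -100.75 r 0.1155 yaw-90 -101.08 z 0.2600297060412343 Fccw 5.369292417479685 Frad 0.6487152452770434 Fz -1.120047345297448 w 0.022975395758716464 t 14.375 j7 -0.3304520892229564
```

Emit:
arm_command(targets=[[23,[0,0,-4],[0.035,0,0]],[23,[0,0.3,-8],[0.07,0,0]],[23,[0,0.6,-12],[0.105,0,0]],[23,[0,0.6,-12],[0.105,0,0]]])

```text
t: 14.88
position: [0.5397, -0.1201, 0.26]
ee_rot: [0.7, 0.105, 0.699, -0.105]
contact_force: [4.6, -1.8, -0.5]
width: 0.0228
```

```bash
python3 st.py
```

```text
phi -106.77 r 0.1155 yaw-90 -107.03999999999999 z 0.2600016978631269 Fccw 4.873611683607997 Frad 0.38941986570064535 Fz -0.4981894085898202 w 0.022826391980228313 t 14.875 j7 -0.4226482613388109
```

Drag is steady at about 5 N, so the jaws aren't bearing yet. Continuing in 6° steps.

Emit:
arm_command(targets=[[23,[0,0,-4],[0.035,0,0]],[23,[0,0.3,-8],[0.07,0,0]],[23,[0,0.6,-12],[0.105,0,0]],[23,[0,0.6,-12],[0.105,0,0]]])

```text
t: 15.38
position: [0.5283, -0.1161, 0.26]
ee_rot: [0.693, 0.141, 0.693, -0.141]
contact_force: [2.8, -2.3, 1.0]
width: 0.023
```

```bash
python3 st.py
```

```text
phi -112.76 r 0.1156 yaw-90 -113.03999999999999 z 0.26000054079568646 Fccw 3.5007848992073316 Frad 1.0704867679658545 Fz 0.9979056019819783 w 0.02304269900401067 t 15.375 j7 -0.5175704292359631
```

Emit:
arm_command(targets=[[23,[0,0,-4],[0.035,0,0]],[23,[0,0.3,-8],[0.07,0,0]],[23,[0,0.6,-12],[0.105,0,0]],[23,[0,0.6,-12],[0.105,0,0]]])

```text
t: 15.88
position: [0.5174, -0.1108, 0.26]
ee_rot: [0.685, 0.177, 0.684, -0.178]
contact_force: [2.4, -4.0, 1.8]
width: 0.0231
```

```bash
python3 st.py
```

```text
phi -118.76 r 0.1156 yaw-90 -119.05 z 0.25998004944873615 Fccw 4.011724394958235 Frad 2.3205062552730404 Fz 1.8086109922843514 w 0.023051655477222523 t 15.875 j7 -0.6151884400090109
```

Emit:
arm_command(targets=[[23,[0,0,-4],[0.035,0,0]],[23,[0,0.3,-8],[0.07,0,0]],[23,[0,0.6,-12],[0.105,0,0]],[23,[0,0.6,-12],[0.105,0,0]]])

```text
t: 16.38
position: [0.5072, -0.1045, 0.26]
ee_rot: [0.674, 0.213, 0.674, -0.213]
contact_force: [2.0, -3.7, 2.3]
width: 0.0229
```

```bash
python3 st.py
```

```text
phi -124.72 r 0.1156 yaw-90 -125.08 z 0.25995008378195417 Fccw 3.738157467310378 Frad 1.923832891710908 Fz 2.327593973719963 w 0.022883371813655427 t 16.375 j7 -0.7155767881290672
```

Emit:
arm_command(targets=[[23,[0,0,-4],[0.035,0,0]],[23,[0,0.3,-8],[0.07,0,0]],[23,[0,0.6,-12],[0.105,0,0]],[23,[0,0.6,-12],[0.105,0,0]]])

```text
t: 16.88
position: [0.4984, -0.0977, 0.26]
ee_rot: [0.663, 0.248, 0.661, -0.249]
contact_force: [5.8, -6.7, -1.2]
width: 0.023
```

```bash
python3 st.py
```

```text
phi -130.23 r 0.1156 yaw-90 -131.13 z 0.25998631192465954 Fccw 8.75220578882379 Frad 1.3532466350520838 Fz -1.2283038104436104 w 0.023033525788403317 t 16.875 j7 -0.8188683663112262
```

Emit:
arm_command(targets=[[23,[0,0,-2],[0.017,0,0]],[23,[0,0.1,-4],[0.035,0,0]],[23,[0,0.1,-4],[0.035,0,0]]])

```text
t: 17.25
position: [0.4958, -0.0956, 0.26]
ee_rot: [0.659, 0.26, 0.656, -0.26]
contact_force: [8.4, -8.7, -3.9]
width: 0.0232
```

```bash
python3 st.py
```

```text
phi -131.87 r 0.1156 yaw-90 -133.15 z 0.26000893107709433 Fccw 12.021951054683303 Frad 0.8639756539006642 Fz -3.9479111771947175 w 0.023223422151349857 t 17.25 j7 -0.853737144292796
```

Emit:
arm_command(targets=[[23,[0,0,-2],[0.017,0,0]],[23,[0,0.1,-4],[0.035,0,0]],[23,[0,0.1,-4],[0.035,0,0]]])

```text
t: 17.62
position: [0.4933, -0.0932, 0.26]
ee_rot: [0.655, 0.271, 0.651, -0.272]
contact_force: [10.4, -10.4, -5.8]
width: 0.0231
```

```bash
python3 st.py
```

```text
phi -133.61 r 0.1156 yaw-90 -135.18 z 0.2600299695789508 Fccw 14.74727224187895 Frad 0.3401814460951531 Fz -5.757597328507064 w 0.02311808930782977 t 17.625 j7 -0.8891313315302825
```

Emit:
arm_command(targets=[[23,[0,0,-2],[0.017,0,0]],[23,[0,0.1,-4],[0.035,0,0]],[23,[0,0.1,-4],[0.035,0,0]]])

```text
t: 18.0
position: [0.4908, -0.0907, 0.26]
ee_rot: [0.65, 0.283, 0.646, -0.283]
contact_force: [12.1, -12.1, -7.0]
width: 0.023
```

```bash
python3 st.py
```

```text
phi -135.34 r 0.1156 yaw-90 -137.21 z 0.2600389886799536 Fccw 17.103269138879412 Frad -0.15440349336332382 Fz -6.974972662171838 w 0.02299969642285819 t 18.0 j7 -0.9248382641477254
```

Emit:
arm_command(targets=[[23,[0,0,-2],[0.017,0,0]],[23,[0,0.1,-3.5],[0.03,0,0]],[23,[0,0.1,-3.5],[0.03,0,0]],[23,[0,0.1,-3.5],[0.03,0,0]]])

```text
t: 18.5
position: [0.4888, -0.0886, 0.2601]
ee_rot: [0.646, 0.293, 0.641, -0.293]
contact_force: [12.9, -15.5, -8.6]
width: 0.0229
```

```bash
python3 st.py
```

```text
phi -136.81 r 0.1155 yaw-90 -138.94 z 0.26007639473938887 Fccw 20.140058028377247 Frad 1.1851158428397426 Fz -8.563690173804456 w 0.022934316758471615 t 18.5 j7 -0.9556258903858165
```

Emit:
arm_command(targets=[[23,[0,0,2],[0,0,0]],[23,[0,0,5],[0,0,0]],[40,[0,0,6],[0,0,0]],[60,[0,0,6],[0,0,0]],[60,[0,0,6],[0,0,0]],[60,[0,0,6],[0,0,0]]])

```text
t: 19.25
position: [0.4905, -0.0898, 0.2595]
ee_rot: [0.644, 0.292, 0.644, -0.292]
contact_force: [-0.5, -0.2, 0.7]
width: 0.0603
```

```bash
python3 st.py; python3 -c "
from h import *
s=observe();cv2.imwrite('pics/w11.png',camera('wrist'))"
```

```text
phi -135.77 r 0.1152 yaw-90 -138.79 z 0.25953758132696825 Fccw -0.2058860987649915 Frad 0.5147331210350635 Fz 0.7054466586872803 w 0.06025160617028234 t 19.25 j7 -0.9476690593540669
```

View pics/w11.png

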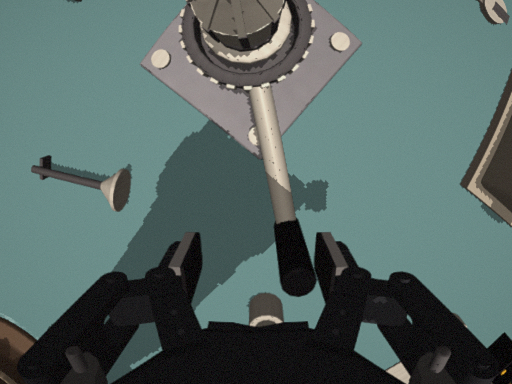

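Emit:
arm_command(targets=[[60,[0,0,8],[0,0,0]],[60,[-20,0,8],[0,0,0]],[60,[-60,0,8],[0,0,0]],[60,[-110,0,8],[0,0,0]],[60,[-160,0,8],[0,0,0]],[60,[-160,0,8],[0,0,0]],[60,[-160,0,8],[0,0,0]],[60,[-160,0,8],[0,0,0]]])

```text
t: 20.3
position: [0.4957, -0.0964, 0.4183]
ee_rot: [0.643, 0.292, 0.645, -0.292]
contact_force: [0.0, 0.5, 0.9]
width: 0.0598
```

```bash
python3 st.py; python3 -c "
from h import *
cv2.imwrite('pics/w12.png',camera('wrist'))
a=camera('scene');cv2.imwrite('pics/s12.png',cv2.resize(a[110:300,170:430],None,fx=3,fy=3,interpolation=2));cv2.imwrite('pics/t12.png',camera('top'))"
```

```text
phi -131.66 r 0.1163 yaw-90 -138.82 z 0.41832944563459895 Fccw -0.34952849908376243 Frad -0.406515964968441 Fz 0.8826130364366969 w 0.0598058045953575 t 20.3 j7 -0.8412014313333966
```

View pics/s12.png

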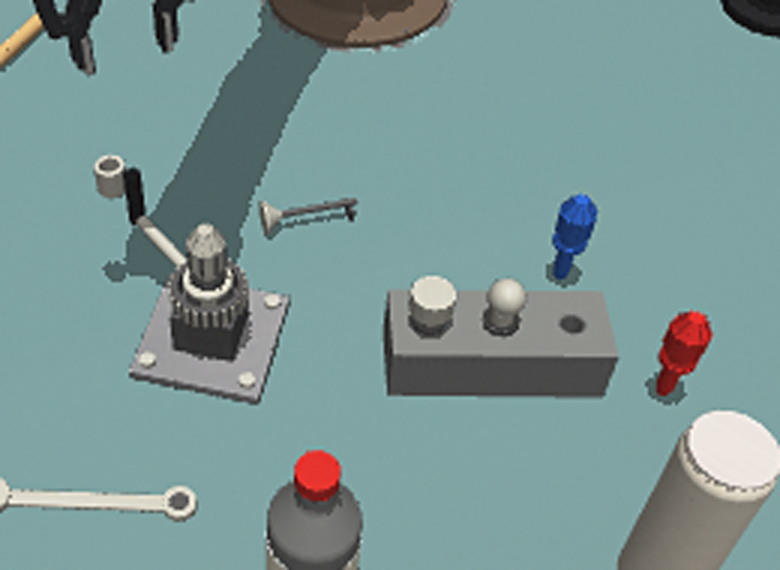

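View pics/w12.png

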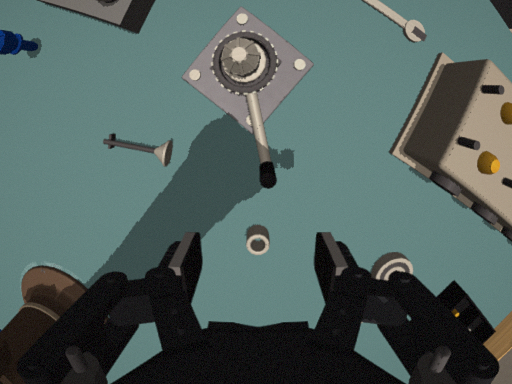

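```bash
python3 -c "
from h import *
for z in(.146,.150,.155): print(z,proj('scene',[.573,-.0095,z]))
im=cv2.imread('pics/s12.png')[200:400,120:300];cv2.imwrite('pics/s12c.png',cv2.resize(im,None,fx=3,fy=3,interpolation=2))"
```

```text
0.146 [237.87158417 187.23452593]
0.15 [237.79945089 186.13114275]
0.155 [237.7086048  184.74151998]
```

View pics/s12c.png

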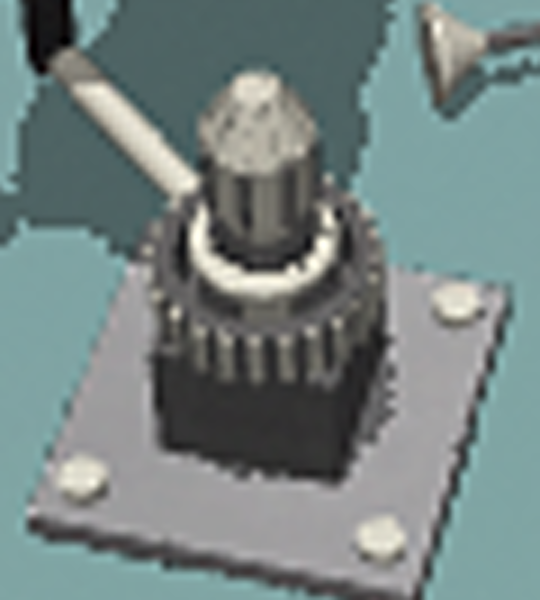

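```bash
python3 -c "
from h import *
print(proj('scene',[.573,-.0095,.088]),'measured 238.1 202.8')"
```

```text
[238.8661022  202.44712251] measured 238.1 202.8
```

Run:
```python
from h import *
im=camera('scene');cv2.imwrite('pics/s13raw.png',im)
x0,y0,k=215,172,14
im=cv2.imread('pics/s13raw.png')
c=cv2.resize(im[y0:y0+42,x0:x0+50],None,fx=k,fy=k,interpolation=cv2.INTER_NEAREST)
def draw(img,r,z,col):
    pts=[proj('scene',[.573+r*np.cos(a),-.0095+r*np.sin(a),z]) for a in np.linspace(0,2*np.pi,60)]
    p=np.array([((u-x0+.5)*k,(v-y0+.5)*k) for u,v in pts],np.int32);cv2.polylines(img,[p],True,col,1)
d=c.copy()
draw(d,.022,.088,(0,0,255));draw(d,.016,.130,(0,255,0));draw(d,.006,.146,(255,0,0));draw(d,.016,.106,(0,255,255))
cv2.imwrite('pics/s13.png',d)
```

```text
(no output)
```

View pics/s13.png

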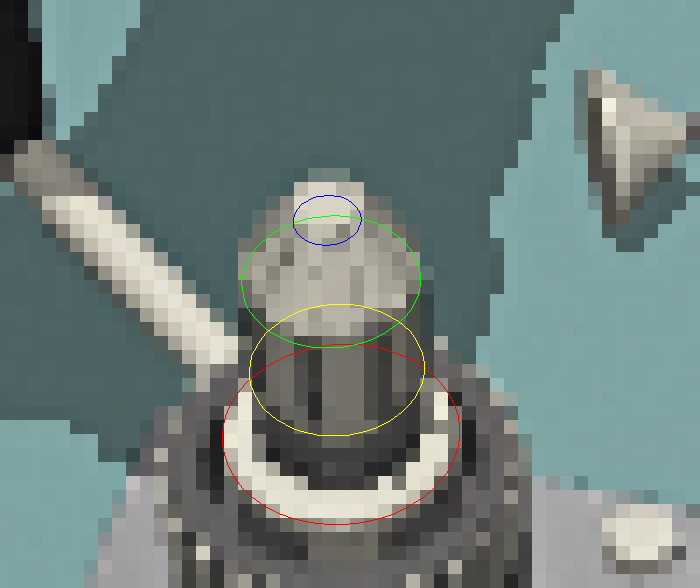

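Run:
```python
from h import *
x0,y0,k=215,172,14
im=cv2.imread('pics/s13raw.png')
c=cv2.resize(im[y0:y0+42,x0:x0+50],None,fx=k,fy=k,interpolation=cv2.INTER_NEAREST)
def draw(img,r,z,col):
    pts=[proj('scene',[.573+r*np.cos(a),-.0095+r*np.sin(a),z])+[-.4,.2] for a in np.linspace(0,2*np.pi,60)]
    p=np.array([((u-x0+.5)*k,(v-y0+.5)*k) for u,v in pts],np.int32);cv2.polylines(img,[p],True,col,1)
draw(c,.016,.088,(0,0,255));draw(c,.022,.088,(0,0,255));draw(c,.016,.094,(0,255,0));draw(c,.016,.106,(0,255,255));draw(c,.016,.130,(0,255,255));draw(c,.006,.146,(0,255,255))
cv2.imwrite('pics/s13b.png',c)
```

```text
(no output)
```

View pics/s13b.png

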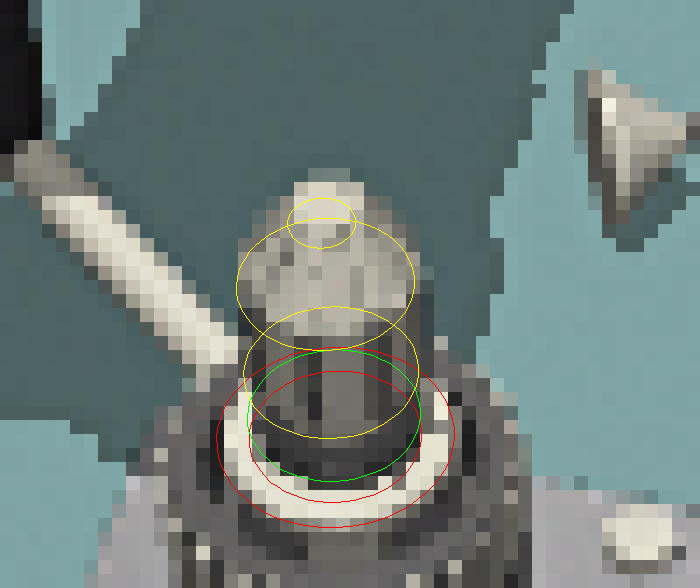

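Run:
```python
from h import *
s=observe();M=rot(s["ee_rot"]);p=s["position"];print(p,s["joint_pos"])
H=camera_params("wrist")["hand_eye"]
for tilt in(.6,.8,.95):
  for sh in([-60,-60],[-20,-60],[20,-60],[0,-100],[40,-100],[60,-130]):
    q=p+M@np.array([sh[0],sh[1],-20])/1000
    Mn=M@R.from_rotvec([0,0,tilt]).as_matrix()
    w=R.from_matrix(Mn).as_quat();s2=dict(position=q,ee_rot=[w[3],*w[:3]])
    cam=q+Mn@H[:3,3];v=np.array([.573,-.0095,.09])-cam
    tip=q+Mn@[.173,0,0]
    print(tilt,sh,proj("wrist",[.573,-.0095,.09],s2).round(),proj("wrist",[.573,-.0095,.146],s2).round(),"cam",cam.round(3),"elev",np.degrees(np.arctan2(-v[2],np.hypot(v[0],v[1]))).round(),"d",np.linalg.norm(v).round(3),"tip",tip.round(3))
```

```text
[ 0.49596698 -0.09618211  0.41886556] [ 0.40889665  0.21952771 -0.36618188  1.843124    0.08739073  1.09616737
 -0.84125043]
0.6 [-60, -60] [262. 209.] [262. 199.] cam [ 0.498 -0.068  0.495] elev 77.0 d 0.416 tip [ 0.511 -0.056  0.336]
0.6 [-20, -60] [262. 202.] [263. 189.] cam [ 0.498 -0.068  0.455] elev 75.0 d 0.377 tip [ 0.511 -0.056  0.296]
0.6 [20, -60] [263. 193.] [263. 177.] cam [ 0.498 -0.068  0.415] elev 74.0 d 0.339 tip [ 0.511 -0.056  0.256]
0.6 [0, -100] [262. 167.] [263. 148.] cam [ 0.468 -0.095  0.435] elev 69.0 d 0.371 tip [ 0.481 -0.083  0.276]
0.6 [40, -100] [263. 154.] [263. 130.] cam [ 0.468 -0.095  0.395] elev 66.0 d 0.334 tip [ 0.481 -0.083  0.236]
0.6 [60, -130] [263. 122.] [264.  92.] cam [ 0.445 -0.114  0.375] elev 60.0 d 0.33 tip [ 0.458 -0.102  0.216]
0.8 [-60, -60] [262. 268.] [262. 258.] cam [ 0.494 -0.072  0.511] elev 77.0 d 0.432 tip [ 0.531 -0.039  0.358]
0.8 [-20, -60] [262. 261.] [263. 249.] cam [ 0.494 -0.072  0.471] elev 75.0 d 0.394 tip [ 0.531 -0.039  0.318]
0.8 [20, -60] [262. 253.] [263. 237.] cam [ 0.494 -0.072  0.431] elev 74.0 d 0.355 tip [ 0
[... 320 characters left out ...]
346 tip [ 0.478 -0.085  0.238]
0.95 [-60, -60] [262. 311.] [262. 301.] cam [ 0.49  -0.075  0.522] elev 76.0 d 0.444 tip [ 0.543 -0.028  0.378]
0.95 [-20, -60] [262. 304.] [262. 291.] cam [ 0.49  -0.075  0.482] elev 75.0 d 0.406 tip [ 0.543 -0.028  0.338]
0.95 [20, -60] [262. 295.] [263. 280.] cam [ 0.49  -0.075  0.442] elev 73.0 d 0.367 tip [ 0.543 -0.028  0.298]
0.95 [0, -100] [262. 271.] [262. 254.] cam [ 0.46  -0.102  0.462] elev 69.0 d 0.399 tip [ 0.513 -0.054  0.318]
0.95 [40, -100] [262. 259.] [263. 238.] cam [ 0.46  -0.102  0.422] elev 66.0 d 0.362 tip [ 0.513 -0.054  0.278]
0.95 [60, -130] [262. 229.] [263. 203.] cam [ 0.437 -0.121  0.402] elev 61.0 d 0.358 tip [ 0.491 -0.074  0.258]
```

Emit:
arm_command(targets=[[60,[0,-60,-10],[0,0,0.15]],[60,[20,-110,-20],[0,0,0.3]],[60,[60,-150,-20],[0,0,0.45]],[60,[100,-160,-20],[0,0,0.6]],[60,[100,-160,-20],[0,0,0.7]],[60,[100,-160,-20],[0,0,0.7]],[60,[100,-160,-20],[0,0,0.7]],[60,[100,-160,-20],[0,0,0.7]]])

```text
t: 21.5
position: [0.3632, -0.1861, 0.3205]
ee_rot: [0.705, 0.494, 0.505, -0.054]
contact_force: [0.7, -0.1, 0.3]
width: 0.0599
```

Run:
```python
from h import *
s=observe();im=camera("wrist");np.save('s14.npy',s,allow_pickle=True);cv2.imwrite('pics/w14.png',im)
print(s["position"],abs(s["joint_vel"]).max(),s["joint_pos"])
print(proj("wrist",[.573,-.0095,.09],s),proj("wrist",[.573,-.0095,.146],s))
```

```text
[ 0.36316633 -0.18609544  0.32053192] 0.019621443868123034 [ 0.94126312  0.19987683 -0.3459908   2.26738038 -0.97372378  0.76043122
  0.51397397]
[262.48911858 111.68584769] [263.37030285  75.10646194]
```

View pics/w14.png

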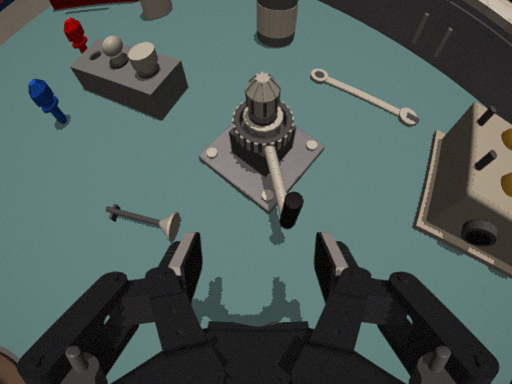

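Run:
```python
from h import *
s=np.load('s14.npy',allow_pickle=True).item()
x0,y0,k=225,60,7
im=cv2.imread('pics/w14.png')
c=cv2.resize(im[y0:y0+85,x0:x0+80],None,fx=k,fy=k,interpolation=cv2.INTER_NEAREST)
c2=c.copy()
def draw(img,r,z,col):
    pts=[proj('wrist',[.573+r*np.cos(a),-.0095+r*np.sin(a),z],s) for a in np.linspace(0,2*np.pi,60)]
    p=np.array([((u-x0+.5)*k,(v-y0+.5)*k) for u,v in pts],np.int32);cv2.polylines(img,[p],True,col,1)
draw(c2,.016,.088,(0,0,255));draw(c2,.022,.088,(0,0,255));draw(c2,.016,.094,(0,255,0));draw(c2,.016,.106,(0,255,255));draw(c2,.016,.130,(0,255,255));draw(c2,.006,.146,(0,255,255))
cv2.imwrite('pics/w14b.png',np.hstack([c,c2])[:, :])
cv2.imwrite('pics/w14b.png',cv2.resize(np.hstack([c[:,100:460],c2[:,100:460]]),None,fx=1,fy=1))
```

```text
(no output)
```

View pics/w14b.png

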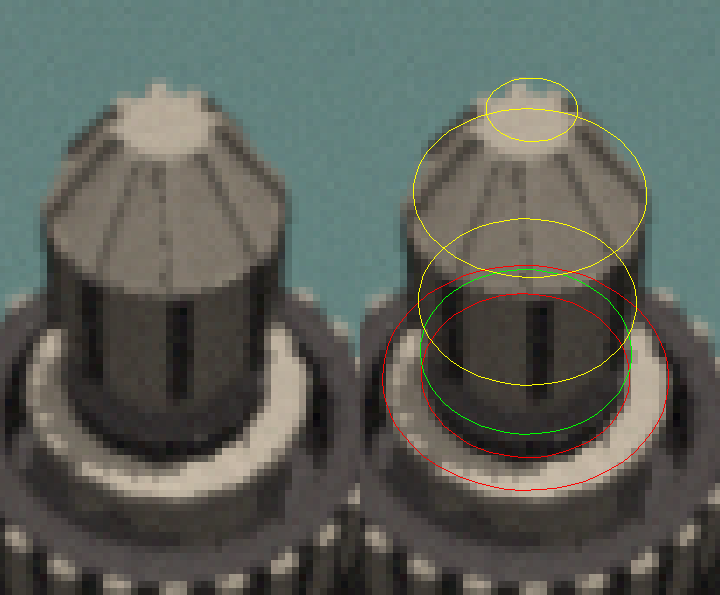

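```bash
python3 -c "
from plant import *
print(finish_job(), observe()['contact_force'],observe()['t'])"
```

```text
the job is handed in; nothing more can be done
the job is handed in; nothing more can be done
```

The steel cone-head cutter is in the collet with its collar on the nose, the nut is closed on it, and the job is handed in at about 21.6 s of the 72 s allowed. The handing-in call reported no verdict.

- **Seating:** I pushed the shank in until it stopped at the height worked out for fully home. It then held without moving at 22 N.
- **Clamping:** With the fingers loosely around the post, I turned the nut clockwise about 56°. The drag was 4–6 N, and from about 50° it climbed to 20 N at the post. I went just past the 12–18 N firm range and stayed under the 30 N limit. I then backed off and let go, and the contact force read about zero.
- **Last checks:** The arm is clear of everything. The close oblique wrist picture shows the collar on the nose ring with no gap and the cutter upright. The ball and drum tools are in their holes, and the bystanders in view look unmoved.
- **A check that disagreed:** The coarser scene camera put the cutter's top about 1–2 pixels (4–7 mm) higher than expected. I put this down to its resolution and calibration, because the close wrist view and the push-home force did not support it.

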